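Mount the empty reel on the take-up winder

TASK

Put the empty orange reel onto the upright spindle of the blue winder, lowering it gently and not letting it drop down the spindle, then turn it as far as needed until the slot under it falls over the yellow drive bar and it sits fully home, level and flat on the black turntable. Leave it there, at rest, and do not shift the tin, the propeller or the carton.

Things in the scene. Friction and masses are not known exactly. Their poses are not given: they have to be found in the camera images.
- reel: Empty orange reel, upright, 68 mm tall, 0.18-0.35 kg. Origin: centre of underside; z up its axis, x towards its crank peg. Underside: two lugs 92 x 27 mm, 8 mm high, leave one slot 13 mm wide, 8 mm deep, right across along its x. Flange 120 mm across from z = 8 to 14, grey barrel 36 mm across up to 56, top rim 50 mm across from 56 to 68. An 18 mm bore runs right through.
- reel_rim (a point): Centre of the reel's top rim (50 mm across, 12 mm high), on the axis 62 mm above the underside: the place to grip from above, fingers closing along the reel's y to stay clear of the peg.
- peg_top (a point): Centre of the top of the reel's black crank peg: 14 mm across, upright, 50 mm from the reel's axis along its +x, from z = 14 (flange) to z = 50 of the reel. Pushed sideways it turns the reel on the spindle.
- turntable_top (a point): On the winder's axis, level with the top of its black turntable (124 mm across), 45 mm above the bench; z up. Fixed round blue base, 156 mm across. Across the turntable's middle lies a yellow drive bar 92 mm long, 8 mm wide, 8 mm high, its angle different every run and not reported. The turntable is stiff to turn (0.35 N m); a reel that is home takes it along, which does no harm.
- spindle_tip (a point): Tip of the winder's upright steel spindle, 80 mm above the turntable: 15 mm across, conical over the last 14 mm (6 mm across at the tip). A reel put on it rides on the drive bar, 8 mm too high, and turns freely until its slot comes in line with the bar (every half turn); then it drops and its underside lies on the turntable.
- tin: Closed tin with green label, 66 mm across and 60 mm tall; bystander. Origin: centre of its underside.
- propeller: White three-bladed propeller lying flat, about 145 mm across and 45 mm tall; bystander. Origin: centre of its underside.
- carton: Closed cardboard carton with a paper tape strip, 70 x 100 x 50 mm (x, y, z); bystander. Origin: centre of its underside.
Not all that is in view belongs to the job. There is more than one size of the reel; the job needs the smallest.

How it is judged:
At the end, for the whole second after the job is handed in: The reel stands on the spindle, crank peg up (within 5 mm of the winder's axis, level within 0.04 rad), fully home with its underside within 3 mm of the turntable's top, released and at rest (horizontal distance between reel and turntable_top below 0.005 m and z of reel in the frame of turntable_top between -0.003 and 0.003 m and angle between reel's own z axis and vertical below 0.04 rad and linear speed of reel below 0.02 m/s); the robot touches nothing.
It fails at once if the reel drops down the spindle (faster than 0.7 m/s within 12 mm of the winder's axis) (horizontal distance between reel and turntable_top below 0.012 m and linear speed of reel above 0.7 m/s).
It fails at once if the tin, propeller or carton is shifted by more than 30 mm (distance of any of tin, propeller, carton from where it was at the start of the episode above 0.03 m).
It also fails if it takes over 69 s, if anything falls off the work surface, if the arm or the gripper's body presses on something with over 40 N, if the wrist force passes 120 N, or if a joint passes its speed limit or range.

ROBOT

A 6-joint arm with a two-finger parallel gripper is mounted at the origin on the work surface. World frame = base frame: x ahead of the robot, y to its left, z up, the work surface at z = 0. Lengths are in m, angles in rad, forces in N, time in s.
With the tool pointing down it reaches from about 0.375 to 0.9 m from the base axis. Payload 3.1 kg.
Tool frame: the origin (TCP) lies midway between the tips of the shut fingers; the grasp point (between the pads) lies 19 mm behind it; z points along the fingers, y is the direction in which the jaws open and shut (so a half turn about z gives the same grasp; the last joint's range is limited). The gripper opens to 85 mm and grips with 20 to 120 N. Pads are 22 mm wide; open, the fingers measure 114 mm over their backs; the gripper's body (76 mm by 85 mm) begins 54 mm behind the grasp point. The pads swing forward as they close: fully open they stand 13 mm farther back than shut.
Start: joints at [-1.323, 0.527, 1.433, -0, 1.181, -0.178], TCP at [0.258, -0.569, 0.231] pointing down, gripper open.
Joint ranges: [-3.08, 3.08], [-0.75, 2.2], [0.22, 2.44], [-1.43, 4.57], [0, 2.65], [-2.85, 2.85]. Speed limits (rad/s): [2.79, 2.79, 3.14, 3.14, 3.14, 3.14].

INTERFACE

Orientations are given as a rotation vector (axis times angle).
In Python, from station import r, vision gives the robot as it stands.
- The arm moves only by the tool apply_moves, never from a script. Its argument "increments" is a list of rows, each a list of 2 entries, a list of its own where there are three numbers: the shift along the tool's x, y, z in mm, then the turn, a rotation vector about the tool's x, y, z in degrees. In form: [[[x, y, z], [ax, ay, az]], ...]. A call has 1 to 12 rows; each row is the pose to reach, as a shift and turn from the pose commanded when the call began, along the tool's axes at that moment; what a row does not reach only later rows make up. A row lasts 1/10 s, in which the tool goes at most 50 mm and 8.59 degrees, less where a joint would pass 70% of its speed; a pose out of reach is approached as far as the arm can. A call with a gripper value outside its range is refused whole. "fingers" is the finger opening in mm, from 0 to 85.4, set as the call begins (left out, the last holds). The fingers move at their own pace and stop on an object; the grip force is fixed at half the most. Time passes only in rows, so rows that repeat a pose let the fingers close. It gives the time, the measured TCP pose, the force and the opening at its end, in the units of the state.
- r.get_state(): the state, without advancing time (a new reading comes with each control period).
- vision.capture(name): name is "scene" or "top" or "wrist"; returns the picture (384x512x3 uint8, red, green, blue); there is no depth.
- vision.calibration(name): a dict with "fx", "fy", "cx", "cy" (pixels), "world_to_cam" (4x4, takes a point from world to camera coordinates); the wrist camera has in their place "hand_eye" (4x4, takes a point from camera to tool coordinates, whose origin is the TCP and whose axes are the flange's). Camera axes: x right, y down, z forward; pixel columns grow to the right and rows downward; lengths in m; the calibration is good to about 2 mm. A picture is of the moment at which its call begins: read the wrist's pose just before it. calibration takes no time and is no camera call.
- r.sign_off(): hands the job in, once; it reports no verdict.
Trained networks look in the newest picture that a camera, given by its name, has taken for a name from the list of things; names that differ only in an ending like _2 or _b are one class to them, and where a whole thing is asked for, a point or a joint stands for the part that bears it (a point fixed in the world has none). Each returns a list of dicts, best first, with "conf" (0 to 1); they miss things now and then, are a little off and sometimes report something else, mostly with a low value. They report only what shows in the picture. A call takes as long as a camera call. They do not tell look-alikes from the thing itself.
- vision.cut_out(camera, label): "mask" (384x512 bool, what is visible of it) and "bbox" ([left, top, right, bottom] in pixels, round what is visible of it).
The state is a dict: "clock": time; "joints": joint angles; "dq": joint speeds; "effort": joint torques, N m; "ee_pos": TCP position; "tool_rot": TCP orientation; "force": force on the tool from outside, world axes, zero at the start; "torque": the same for the moment, N m; "grip_width": finger opening in m.
Only numpy, scipy, OpenCV 4.12 (cv2) and the standard library are available. Lean on these libraries where they do the work, as an engineer would, in place of code of your own. Each camera call takes 0.05 s, during which the arm holds its last target. There are 200 camera calls.

## Working session

There is one attempt and no reset: what is moved stays moved. The work goes in short steps, Python scripts to look and compute and a tool call to move; the robot and the scene stay as the last step left them, time stands still between calls to the robot, and variables do not carry over. Pictures are saved under pics/ and viewed, about 8 in all and at most 12, crops included, and the job is handed in when it is done.

Besides the shell and the picture viewer there is one more tool, called by a JSON object that holds its "op" and its "data". apply_moves: Moves the arm, as the interface text tells. Its arguments: {"type":"object","properties":{"increments":{"type":"array"},"fingers":{"type":"number"}},"required":["increments"]}

```bash
mkdir -p pics; ls; cat > h.py <<'E'
import numpy as np,cv2
from scipy.spatial.transform import Rotation as R
from station import r,vision
def cap(n,f=None):
    im=vision.capture(n)
    if f: cv2.imwrite('pics/'+f,im[:,:,::-1])
    return im
def cam(n):
    c=vision.calibration(n); K=np.array([[c['fx'],0,c['cx']],[0,c['fy'],c['cy']],[0,0,1]])
    if n=='wrist':
        s=r.get_state(); T=np.eye(4);T[:3,:3]=R.from_rotvec(s['tool_rot']).as_matrix();T[:3,3]=s['ee_pos']
        W=np.linalg.inv(T@np.array(c['hand_eye']))
    else: W=np.array(c['world_to_cam'])
    return K,W
def proj(KW,p):
    K,W=KW; q=K@(W[:3,:3]@np.asarray(p,float)+W[:3,3]); return q[:2]/q[2]
def ray(KW,uv,z):
    K,W=KW; d=W[:3,:3].T@np.linalg.solve(K,[uv[0],uv[1],1.]); o=-W[:3,:3].T@W[:3,3]
    return o+d*(z-o[2])/d[2]
E
python3 - <<'E'
from h import *
a=cap('scene');b=cap('top')
for n in('top','scene'):
    KW=cam(n); print(n,'campos',(-KW[1][:3,:3].T@KW[1][:3,3]).round(3), KW[0][0,0])
    for l in('reel','reel_rim','peg_top','turntable_top','tin','propeller','carton'):
        try:
            for d in vision.cut_out(n,l): 
                bb=d['bbox'];print(n,l,round(d['conf'],2),bb,ray(KW,((bb[0]+bb[2])/2,(bb[1]+bb[3])/2),0.03).round(3))
        except Exception as e: print(n,l,e)
im=np.vstack([a,b])[:,:,::-1]
cv2.imwrite('pics/a.png',cv2.resize(np.hstack([a,b])[:,:,::-1],(800,300)) )
cv2.imwrite('pics/top.png',cv2.resize(b[:,:,::-1],(800,600),interpolation=cv2.INTER_CUBIC))
cv2.imwrite('pics/scene.png',cv2.resize(a[:,:,::-1],(800,600),interpolation=cv2.INTER_CUBIC))
print(r.get_state())
E
```

```text
pics
top campos [0.42  0.075 1.056] 417.7952383373308
top reel 0.79 [268.3, 228.0, 331.1, 293.0] [ 0.402 -0.014  0.03 ]
top reel 0.75 [106.8, 230.6, 164.2, 294.5] [0.397 0.384 0.03 ]
top reel 0.59 [196.1, 198.7, 242.4, 244.8] [0.496 0.182 0.03 ]
top reel 0.15 [358.5, 196.9, 426.5, 257.6] [ 0.483 -0.242  0.03 ]
top reel_rim 0.82 [102.0, 232.0, 171.4, 293.3] [0.397 0.381 0.03 ]
top reel_rim 0.71 [265.0, 227.3, 329.8, 293.0] [ 0.403 -0.009  0.03 ]
top reel_rim 0.66 [195.8, 196.7, 246.2, 240.6] [0.504 0.178 0.03 ]
top peg_top 0.88 [264.1, 230.2, 330.3, 291.5] [ 0.402 -0.008  0.03 ]
top peg_top 0.81 [100.1, 228.9, 171.1, 294.1] [0.4   0.384 0.03 ]
top peg_top 0.75 [361.1, 196.4, 421.1, 259.0] [ 0.482 -0.239  0.03 ]
top peg_top 0.64 [196.5, 196.7, 241.4, 243.5] [0.5   0.183 0.03 ]
top turntable_top 0.87 [360.0, 196.3, 420.9, 261.0] [ 0.479 -0.237  0.03 ]
top tin 0.83 [272.2, 117.2, 301.1, 144.2] [0.727 0.014 0.03 ]
top propeller 0.8 [173.7, 107.3, 226.6, 153.9] [0.728 0.234 0.03 ]
top carton 0.56 [350.9, 104.9, 404.0, 147.1] [ 0.739 -0.216  0.03 ]
scene campos [1.02  0.677 1.174] 487.02616
[... 849 characters left out ...]
 [143.4, 154.0, 167.9, 193.8] [ 0.736 -0.201  0.03 ]
{'clock': 0.8, 'joints': array([-1.32354595e+00,  5.27490914e-01,  1.43272233e+00, -2.25493628e-05,
        1.18138029e+00, -1.78541915e-01]), 'dq': array([ 0.00033609, -0.00131953,  0.00131272, -0.00297385,  0.0001563 ,
       -0.00120161]), 'effort': array([-1.27945288e-03, -4.42260146e+01, -1.78413123e+01, -3.30146740e-04,
        6.66241194e-04,  5.25022330e-06]), 'ee_pos': array([ 0.2581414 , -0.56916685,  0.23130886]), 'tool_rot': array([-3.07066218e+00, -6.63805058e-01,  3.27968534e-05]), 'force': array([0.19981684, 0.01313437, 0.19122331]), 'torque': array([ 0.01281377, -0.04826575,  0.03323759]), 'grip_width': 0.08539454115053202}
```

View pics/top.png

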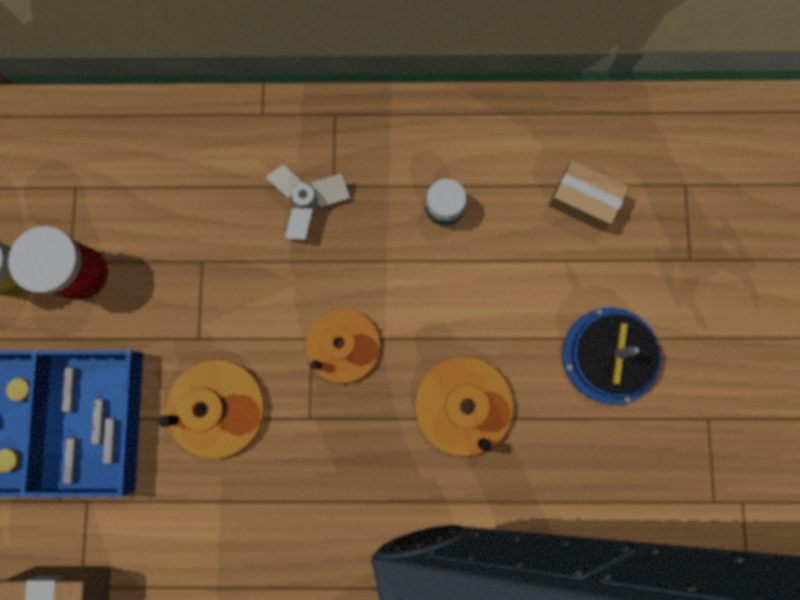

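View pics/scene.png

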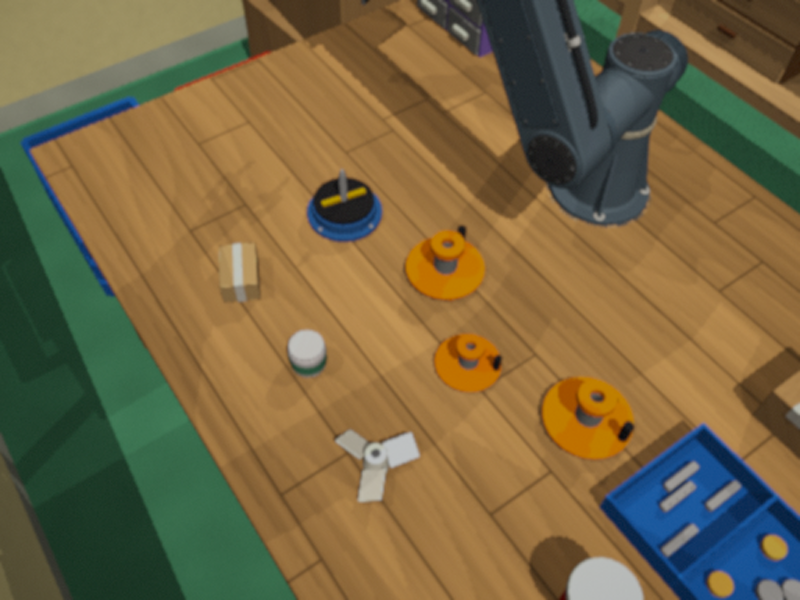

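The pictures show the smallest reel at about (343,346) in the top view (800 px wide), with its peg at (317,366), lower left. The winder is at (612,355), with the bar running from (623,323) to (617,385). I'll measure these.

```bash
python3 - <<'E'
from h import *
b=cap('top'); KW=cam('top'); hsv=cv2.cvtColor(b,cv2.COLOR_RGB2HSV)
def cen(m): ys,xs=np.nonzero(m); return np.array([xs.mean(),ys.mean()])
o=cv2.inRange(hsv,(8,180,90),(20,255,255))
m=np.zeros_like(o); m[190:252,190:250]=o[190:252,190:250]
c,_=cv2.findContours(m,0,1); c=max(c,key=cv2.contourArea)
e=cv2.fitEllipse(cv2.convexHull(c)); print('flange',e)
F=ray(KW,e[0],0.012); print('reel',F.round(4),'diam',e[1][0]/417.8*(1.056-.012))
rim=ray(KW,(339*.64,342*.64),0.068);print('rim',rim.round(4))
g=hsv[190:252,190:250]; d=(g[...,2]<45).astype(np.uint8); n,l,s,cc=cv2.connectedComponentsWithStats(d)
for i in range(1,n):
    if s[i][4]>6: print('dark',s[i],cc[i]+190,ray(KW,cc[i]+190,0.045).round(4))
y=cv2.inRange(hsv,(22,130,100),(34,255,255)); my=np.zeros_like(y); my[190:265,355:430]=y[190:265,355:430]
ys,xs=np.nonzero(my); P=np.array([ray(KW,(u,v),0.053)[:2] for u,v in zip(xs,ys)]); c0=P.mean(0)
w,V=np.linalg.eigh(np.cov((P-c0).T)); print('bar',len(P),c0.round(4),np.degrees(np.arctan2(V[1,1],V[0,1])),np.sqrt(12*w))
bl=cv2.inRange(hsv,(95,120,40),(125,255,255)); mb=np.zeros_like(bl); mb[190:265,355:430]=bl[190:265,355:430]
c,_=cv2.findContours(mb,0,1); e=cv2.fitEllipse(cv2.convexHull(max(c,key=cv2.contourArea))); print('base',e,ray(KW,e[0],0.02).round(4))
print('tip',ray(KW,(632*.64,351*.64),.125).round(4))
E
```

```text
flange ((219.5638885498047, 221.12864685058594), (46.064971923828125, 46.581382751464844), 171.60205078125)
reel [0.4991 0.1831 0.012 ] diam 0.11510730179147094
rim [0.5002 0.1835 0.068 ]
dark [10 42  5  3 14] [201.85714286 233.07142857] [0.4678 0.222  0.045 ]
bar 131 [ 0.4845 -0.2446] 169.97271060141065 [0.00949545 0.10175625]
base ((390.9579162597656, 227.4486541748047), (59.000274658203125, 62.14860534667969), 126.46710968017578) [ 0.4828 -0.2413  0.02  ]
tip [ 0.4826 -0.2394  0.125 ]
```

```bash
cat >> h.py <<'E'
def goal(xyz,phi,st=None):
    s=st or r.get_state(); R0=R.from_rotvec(s['tool_rot']).as_matrix()
    f=np.radians(phi); c,n=np.cos(f),np.sin(f); Rg=np.array([[c,n,0],[n,-c,0],[0,0,-1.]])
    print('inc mm',(R0.T@(np.array(xyz)-s['ee_pos'])*1000).round(1),'deg',np.degrees(R.from_matrix(R0.T@Rg).as_rotvec()).round(2))
def show():
    s=r.get_state(); M=R.from_rotvec(s['tool_rot']).as_matrix()
    print('t',s['clock'],'p',s['ee_pos'].round(4),'phi',np.degrees(np.arctan2(M[1,0],M[0,0])).round(2),'tilt',np.degrees(np.arccos(-M[2,2])).round(2),'F',np.round(s['force'],1),'w',round(s['grip_width'],4),'q6',s['joints'][5].round(3))
E
python3 - <<'E'
from h import *
print(np.array(vision.calibration('wrist')['hand_eye']).round(3)); show()
goal((.4835,-.2415,.27),80)
E
```

```text
[[ 0.001 -0.951 -0.309  0.08 ]
 [ 1.     0.001 -0.001 -0.002]
 [ 0.001 -0.309  0.951 -0.143]
 [ 0.     0.     0.     1.   ]]
t 0.85 p [ 0.2582 -0.5691  0.2313] phi 24.4 tilt 0.0 F [-0.8  0.8 -0.3] w 0.0852 q6 -0.178
inc mm [ 340.5 -205.3  -38.7] deg [  0.    0.  -55.6]
```

{"op": "apply_moves", "data": {"increments": [[[340,-205,-39],[0,0,-56]],[[340,-205,-39],[0,0,-56]],[[340,-205,-39],[0,0,-56]],[[340,-205,-39],[0,0,-56]],[[340,-205,-39],[0,0,-56]],[[340,-205,-39],[0,0,-56]],[[340,-205,-39],[0,0,-56]],[[340,-205,-39],[0,0,-56]],[[340,-205,-39],[0,0,-56]],[[340,-205,-39],[0,0,-56]],[[340,-205,-39],[0,0,-56]],[[340,-205,-39],[0,0,-56]]]}}

```text
clock: 2.05
ee_pos: [0.4824, -0.2434, 0.2701]
tool_rot: [-2.402, -2.025, 0.001]
force: [-0.8, 0.5, 0.7]
grip_width: 0.0854
```

```bash
python3 - <<'E'
from h import *
show(); KW=cam('wrist'); w=cap('wrist','w1.png'); np.savez('w1.npz',K=KW[0],W=KW[1])
for z,n in((.045,'table'),(.125,'tip')): print(n,proj(KW,(.4835,-.2415,z)))
goal((.4995,.1833,.24),129.3)
E
```

```text
t 2.05 p [ 0.4824 -0.2434  0.2701] phi 80.26 tilt 0.03 F [-0.8  0.5  0.7] w 0.0854 q6 -0.504
table [255.13625128 161.76827908]
tip [255.37271758 177.25270967]
inc mm [423.4 -55.3  30.1] deg [-3.000e-02 -1.000e-02 -4.904e+01]
```

View pics/w1.png

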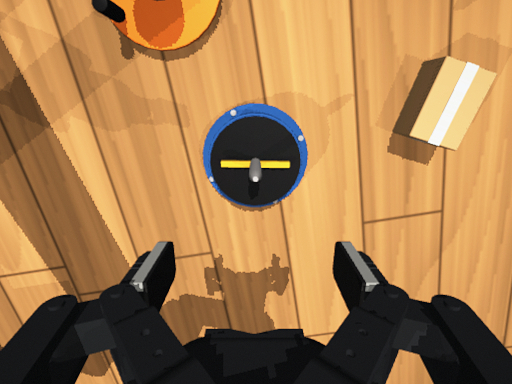

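The wrist view shows the winder's disc centred near (255,158), the bar level at row 164 and the tip near (255,178). These agree with the predicted points.

```bash
python3 - <<'E'
from h import *
d=np.load('w1.npz');KW=(d['K'],d['W']); b=cv2.imread('pics/w1.png'); hsv=cv2.cvtColor(b,cv2.COLOR_BGR2HSV)
roi=np.zeros(b.shape[:2],np.uint8); roi[95:215,195:315]=255
y=cv2.inRange(hsv,(22,150,100),(34,255,255))&roi
ys,xs=np.nonzero(y); P=np.array([ray(KW,(u,v),0.053)[:2] for u,v in zip(xs,ys)])
c0,sz,an=cv2.minAreaRect(P.astype(np.float32)*1000); L=np.cov((P-P.mean(0)).T); w,V=np.linalg.eigh(L)
print('bar',np.round(c0,1),np.round(sz,1),an,P.mean(0).round(4),np.degrees(np.arctan2(V[1,1],V[0,1])))
bl=cv2.inRange(hsv,(95,120,40),(125,255,255))&roi
c,_=cv2.findContours(bl,0,1); c=max(c,key=cv2.contourArea); 
# black disc: dark inside
k=cv2.inRange(hsv,(0,0,0),(180,255,60))&roi
cb,_=cv2.findContours(k,0,1); cb=max(cb,key=cv2.contourArea)
for n,q,z in(('base',c,.03),('disc',cb,.045)):
    Q=np.array([ray(KW,p[0],z)[:2]*1000 for p in cv2.convexHull(q)],np.float32)
    e=cv2.minEnclosingCircle(Q); print(n,np.round(e[0],1),2*e[1],np.round(cv2.fitEllipse(Q),1) if 0 else cv2.fitEllipse(Q))
print('tip',ray(KW,(255.5,179),.122).round(4))
E
```

```text
bar [ 482.5 -242.7] [ 8.2 92.4] 80.3345718383789 [ 0.4826 -0.2427] 170.15162841499566
base [ 483.5 -239.1] 146.99391174316406 ((483.4301452636719, -238.95851135253906), (146.2617950439453, 146.38174438476562), 177.10643005371094)
disc [ 483.1 -242.7] 122.48958587646484 ((483.0270690917969, -242.62408447265625), (121.54730224609375, 122.16301727294922), 165.58929443359375)
tip [ 0.4832 -0.2443  0.122 ]
```

{"op": "apply_moves", "data": {"increments": [[[423,-55,30],[0,0,-49]],[[423,-55,30],[0,0,-49]],[[423,-55,30],[0,0,-49]],[[423,-55,30],[0,0,-49]],[[423,-55,30],[0,0,-49]],[[423,-55,30],[0,0,-49]],[[423,-55,30],[0,0,-49]],[[423,-55,30],[0,0,-49]],[[423,-55,30],[0,0,-49]],[[423,-55,30],[0,0,-49]],[[423,-55,30],[0,0,-49]],[[423,-55,30],[0,0,-49]]]}}

```text
clock: 3.3
ee_pos: [0.4997, 0.1826, 0.2402]
tool_rot: [-1.346, -2.839, 0.001]
force: [-0.2, 0.2, 0.2]
grip_width: 0.0852
```

```bash
python3 - <<'E'
from h import *
show(); KW=cam('wrist'); w=cap('wrist','w2.png'); np.savez('w2.npz',K=KW[0],W=KW[1])
print(proj(KW,(.4995,.1833,.068)),proj(KW,(.4678,.222,.05)))
E
```

```text
t 3.3 p [0.4997 0.1826 0.2402] phi 129.27 tilt 0.04 F [-0.2  0.2  0.2] w 0.0852 q6 -0.545
[253.49402513 172.35384343] [253.50984665 127.723887  ]
```

View pics/w2.png

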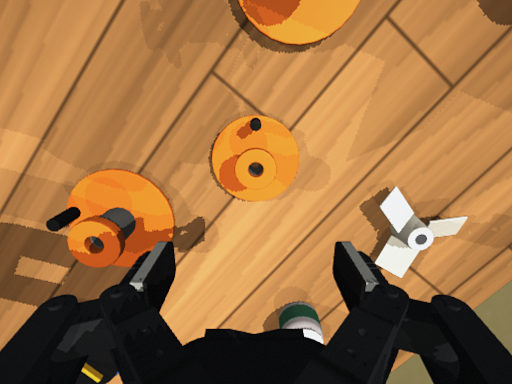

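The wrist view shows the smallest reel centred near (256,158), with its bore at about (256,170) and peg top at (256,124), so the jaws are nearly lined up.

```bash
python3 - <<'E'
from h import *
d=np.load('w2.npz');KW=(d['K'],d['W']); b=cv2.imread('pics/w2.png'); hsv=cv2.cvtColor(b,cv2.COLOR_BGR2HSV)
roi=np.zeros(b.shape[:2],np.uint8); roi[105:210,205:305]=255
o=cv2.inRange(hsv,(5,190,120),(22,255,255))&roi
c,_=cv2.findContours(o,0,1); c=max(c,key=cv2.contourArea)
Q=np.array([ray(KW,p[0],.014)[:2]*1000 for p in cv2.convexHull(c)],np.float32); print('flange',cv2.fitEllipse(Q))
k=((hsv[...,2]<90)&(roi>0)).astype(np.uint8); n,l,s,cc=cv2.connectedComponentsWithStats(k)
for i in range(1,n):
    if s[i][4]>15: print(s[i],cc[i].round(1),ray(KW,cc[i],.068).round(4),ray(KW,cc[i],.05).round(4))
E
```

```text
flange ((498.343017578125, 187.50791931152344), (118.41752624511719, 119.042724609375), 153.66876220703125)
[250 118  11  13 108] [255.1 123.9] [0.4655 0.2277 0.068 ] [0.4665 0.2266 0.05  ]
[249 163  14  12 126] [255.6 168.4] [0.4984 0.1885 0.068 ] [0.5012 0.1852 0.05  ]
```

```bash
python3 - <<'E'
from h import *
goal((.4984,.188,.038),129.2)
E
```

```text
inc mm [  5.2   2.5 202.3] deg [-0.02  0.01  0.05]
```

{"op": "apply_moves", "data": {"increments": [[[5,2.5,45],[0,0,0]],[[5,2.5,90],[0,0,0]],[[5,2.5,130],[0,0,0]],[[5,2.5,160],[0,0,0]],[[5,2.5,180],[0,0,0]],[[5,2.5,195],[0,0,0]],[[5,2.5,202],[0,0,0]],[[5,2.5,202],[0,0,0]],[[5,2.5,202],[0,0,0]]]}}

```text
clock: 4.25
ee_pos: [0.499, 0.1891, 0.0389]
tool_rot: [1.344, 2.839, 0.001]
force: [-0.5, -0.5, 0.5]
grip_width: 0.0852
```

{"op": "apply_moves", "data": {"increments": [[[0,0,0],[0,0,0]],[[0,0,0],[0,0,0]],[[0,0,0],[0,0,0]],[[0,0,0],[0,0,0]],[[0,0,0],[0,0,0]],[[0,0,0],[0,0,0]],[[0,0,0],[0,0,0]],[[0,0,0],[0,0,0]]], "fingers": 40}}

```text
clock: 5.05
ee_pos: [0.4983, 0.1896, 0.0397]
tool_rot: [1.342, 2.84, 0.0]
force: [-1.4, -1.0, 6.1]
grip_width: 0.0483
```

```bash
python3 - <<'E'
from h import *
show(); KW=cam('wrist'); w=cap('wrist','w3.png'); np.savez('w3.npz',K=KW[0],W=KW[1])
p=r.get_state()['ee_pos']
print(proj(KW,(p[0],p[1],.068)),proj(KW,(p[0]-.0316,p[1]+.0387,.05)))
E
```

```text
t 5.05 p [0.4983 0.1896 0.0397] phi 129.42 tilt 0.05 F [-1.4 -1.   6.1] w 0.0483 q6 -0.534
[252.15860625 275.10695534] [252.59525067 166.60124482]
```

View pics/w3.png

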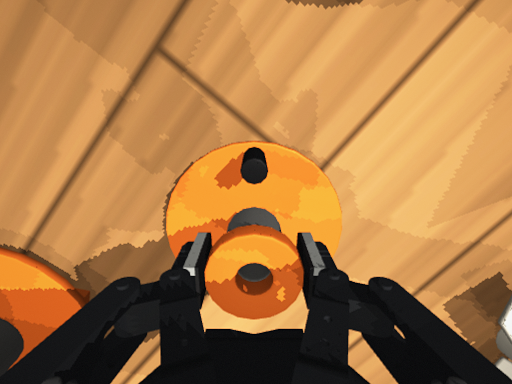

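The reel is gripped, with the bore at (254,279) and peg at (254,170). It sits about 2 mm towards tool −x of the TCP axis, and its peg is in line with tool x. I'll lift and check.

{"op": "apply_moves", "data": {"increments": [[[0,0,-10],[0,0,0]],[[0,0,-30],[0,0,0]],[[0,0,-60],[0,0,0]],[[0,0,-100],[0,0,0]],[[0,0,-140],[0,0,0]],[[0,0,-170],[0,0,0]],[[0,0,-190],[0,0,0]],[[0,0,-200],[0,0,0]],[[0,0,-200],[0,0,0]]]}}

```text
clock: 6.0
ee_pos: [0.4987, 0.1899, 0.2397]
tool_rot: [1.341, 2.838, 0.003]
force: [0.3, 0.1, -2.4]
grip_width: 0.0483
```

```bash
python3 - <<'E'
from h import *
show(); goal((.4805,-.2425,.24),170.2)
E
```

```text
t 6.0 p [0.4987 0.1899 0.2397] phi 129.41 tilt 0.17 F [ 0.3  0.1 -2.4] w 0.0483 q6 -0.534
inc mm [-322.5 -288.6   -0.6] deg [  0.11   0.13 -40.79]
```

{"op": "apply_moves", "data": {"increments": [[[-13,-11.5,0],[0,0,-1.6]],[[-39,-35,0],[0,0,-4.9]],[[-71,-63.5,0],[0,0,-9]],[[-106,-95,0],[0,0,-13.5]],[[-142,-127,0],[0,0,-18]],[[-177,-159,0],[0,0,-22.4]],[[-213,-190.5,0],[0,0,-26.9]],[[-248,-222,0],[0,0,-31.4]],[[-281,-251,0],[0,0,-35.5]],[[-306,-274,0],[0,0,-38.8]],[[-322.5,-288.5,0],[0,0,-40.8]],[[-322.5,-288.5,0],[0,0,-40.8]]]}}

```text
clock: 7.2
ee_pos: [0.4794, -0.2456, 0.2365]
tool_rot: [-0.274, -3.128, -0.0]
force: [0.3, 0.6, -1.5]
grip_width: 0.0487
```

```bash
python3 - <<'E'
from h import *
show(); KW=cam('wrist'); w=cap('wrist'); t=cap('top'); s=cap('scene')
T=cam('top');S=cam('scene')
p=r.get_state()['ee_pos']
for n,k in(('top',T),('scene',S)): print(n,'tip',proj(k,(.4828,-.2427,.125)),'base',proj(k,(.4828,-.2427,.045)),'reel',proj(k,(.4828,-.2427,.2)))
z=lambda im,u,v,h=60:cv2.resize(im[v-h:v+h,u-h:u+h,::-1],(390,390),interpolation=cv2.INTER_CUBIC)
a=z(t,390,225);c=z(s,215,130)
cv2.imwrite('pics/c4.png',np.hstack([a,c]))
goal((.4805,-.2425,.24),170.2)
E
```

```text
t 7.2 p [ 0.4794 -0.2456  0.2365] phi 169.99 tilt 0.1 F [ 0.3  0.6 -1.5] w 0.0487 q6 -2.076
top tip [405.95741046 224.56958433] base [394.70153687 226.82841391] reel [418.40697527 222.0712047 ]
scene tip [218.81357898 108.06566874] base [219.89106758 126.37848111] reel [217.71319687  89.36376215]
inc mm [-1.7 -0.9 -3.1] deg [ 0.14 -0.19 -0.03]
```

View pics/c4.png

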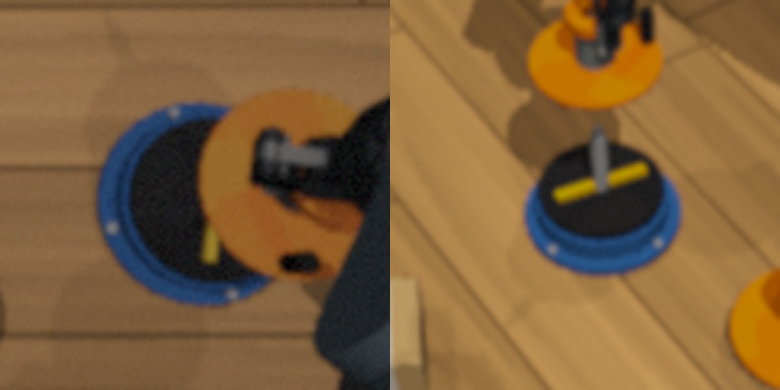

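{"op": "apply_moves", "data": {"increments": [[[0,0,20],[0,0,0]],[[0,0,40],[0,0,0]],[[0,0,55],[0,0,0]],[[0,0,65],[0,0,0]],[[0,0,65],[0,0,0]],[[0,0,65],[0,0,0]]]}}

```text
clock: 7.95
ee_pos: [0.4802, -0.2421, 0.1735]
tool_rot: [0.267, 3.13, 0.0]
force: [1.0, -0.4, -1.6]
grip_width: 0.048
```

```bash
python3 - <<'E'
from h import *
show(); goal((.4805,-.2425,.175),170.2)
t=cap('top'); s=cap('scene'); T=cam('top');S=cam('scene')
for n,im,k,(u,v) in(('top',t,T,(412,225)),('scene',s,S,(218,105))):
    hsv=cv2.cvtColor(im,cv2.COLOR_RGB2HSV); o=cv2.inRange(hsv,(5,170,80),(20,255,255)); m=np.zeros_like(o); m[v-45:v+45,u-35:u+35]=o[v-45:v+45,u-35:u+35]
    c,_=cv2.findContours(m,0,1); c=max(c,key=cv2.contourArea); e=cv2.fitEllipse(cv2.convexHull(c)); print(n,e,'want',proj(k,(.4828,-.2427,.149)),cv2.boundingRect(c))
E
```

```text
t 7.95 p [ 0.4802 -0.2421  0.1735] phi 170.24 tilt 0.01 F [ 1.  -0.4 -1.6] w 0.048 q6 -2.075
inc mm [-0.3 -0.4 -1.5] deg [ 0.01 -0.    0.04]
top ((406.170654296875, 222.5912322998047), (49.00148010253906, 55.727962493896484), 2.516308069229126) want [409.71876526 223.81475535] (382, 196, 44, 55)
scene ((217.42132568359375, 102.84841918945312), (34.87736892700195, 40.54682922363281), 98.00301361083984) want [218.47151095 102.25193887] (198, 85, 41, 35)
```

Both fixed cameras put the reel over the spindle to within about 2 mm, so I'll lower it slowly and watch the forces.

{"op": "apply_moves", "data": {"increments": [[[0,0,3],[0,0,0]],[[0,0,6],[0,0,0]],[[0,0,9],[0,0,0]],[[0,0,12],[0,0,0]],[[0,0,14],[0,0,0]],[[0,0,16],[0,0,0]],[[0,0,18],[0,0,0]],[[0,0,18],[0,0,0]]]}}

```text
clock: 8.85
ee_pos: [0.4798, -0.2426, 0.155]
tool_rot: [-0.269, -3.13, -0.001]
force: [0.1, -0.4, -1.2]
grip_width: 0.0486
```

```bash
python3 -c "
from h import *
show()"
```

```text
t 8.85 p [ 0.4798 -0.2426  0.155 ] phi 170.19 tilt 0.04 F [ 0.1 -0.4 -1.2] w 0.0486 q6 -2.076
```

{"op": "apply_moves", "data": {"increments": [[[0,0,2],[0,0,0]],[[0,0,4],[0,0,0]],[[0,0,6],[0,0,0]],[[0,0,8],[0,0,0]],[[0,0,10],[0,0,0]],[[0,0,12],[0,0,0]],[[0,0,14],[0,0,0]],[[0,0,14],[0,0,0]]]}}

```text
clock: 9.65
ee_pos: [0.4798, -0.2425, 0.141]
tool_rot: [-0.268, -3.13, -0.001]
force: [0.1, 0.5, -1.6]
grip_width: 0.0479
```

```bash
python3 -c "
from h import *
show();print(r.get_state()['torque'])"
```

```text
t 9.65 p [ 0.4798 -0.2425  0.141 ] phi 170.2 tilt 0.04 F [ 0.1  0.5 -1.6] w 0.0479 q6 -2.076
[ 0.00475469 -0.03504173  0.03391102]
```

{"op": "apply_moves", "data": {"increments": [[[0,0,3],[0,0,0]],[[0,0,7],[0,0,0]],[[0,0,11],[0,0,0]],[[0,0,15],[0,0,0]],[[0,0,19],[0,0,0]],[[0,0,23],[0,0,0]],[[0,0,27],[0,0,0]],[[0,0,31],[0,0,0]],[[0,0,35],[0,0,0]],[[0,0,39],[0,0,0]],[[0,0,43],[0,0,0]],[[0,0,43],[0,0,0]]]}}

```text
clock: 10.85
ee_pos: [0.4798, -0.2426, 0.0977]
tool_rot: [-0.268, -3.129, -0.0]
force: [0.1, -0.1, -2.2]
grip_width: 0.0484
```

{"op": "apply_moves", "data": {"increments": [[[0,0,2],[0,0,0]],[[0,0,4],[0,0,0]],[[0,0,6],[0,0,0]],[[0,0,7],[0,0,0]],[[0,0,7],[0,0,0]]]}}

```text
clock: 11.35
ee_pos: [0.4799, -0.2426, 0.0912]
tool_rot: [-0.268, -3.13, -0.0]
force: [-0.2, -0.4, -2.3]
grip_width: 0.0487
```

```bash
python3 -c "
from h import *
show();print(r.get_state()['torque'])"
```

```text
t 11.35 p [ 0.4799 -0.2426  0.0912] phi 170.2 tilt 0.01 F [-0.2 -0.4 -2.3] w 0.0487 q6 -2.076
[0.01476944 0.01581749 0.06032536]
```

{"op": "apply_moves", "data": {"increments": [[[0,0,1],[0,0,0]],[[0,0,2],[0,0,0]],[[0,0,3],[0,0,0]],[[0,0,4],[0,0,0]],[[0,0,5],[0,0,0]],[[0,0,5.5],[0,0,0]],[[0,0,5.5],[0,0,0]]]}}

```text
clock: 12.05
ee_pos: [0.48, -0.2427, 0.0857]
tool_rot: [-0.269, -3.13, -0.0]
force: [-0.0, 0.0, -1.7]
grip_width: 0.0482
```

```bash
python3 -c "
from h import *
show();print(r.get_state()['torque'])"
```

```text
t 12.05 p [ 0.48   -0.2427  0.0857] phi 170.19 tilt 0.01 F [-0.   0.  -1.7] w 0.0482 q6 -2.076
[-0.03619069  0.04315991  0.03709148]
```

{"op": "apply_moves", "data": {"increments": [[[0,0,0.5],[0,0,0]],[[0,0,1],[0,0,0]],[[0,0,1.5],[0,0,0]],[[0,0,1.5],[0,0,0]],[[0,0,1.5],[0,0,0]]]}}

```text
clock: 12.55
ee_pos: [0.48, -0.2427, 0.0847]
tool_rot: [0.268, 3.13, -0.0]
force: [-1.6, 0.5, 3.3]
grip_width: 0.0486
```

```bash
python3 -c "
from h import *
show();print(r.get_state()['torque'])"
```

```text
t 12.55 p [ 0.48   -0.2427  0.0847] phi 170.2 tilt 0.02 F [-1.6  0.5  3.3] w 0.0486 q6 -2.076
[ 0.09078432  0.19536707 -0.00634107]
```

Contact came at TCP z = 0.0847, which is the height worked out for fully home. I'll release and lift straight up.

{"op": "apply_moves", "data": {"increments": [[[0,0,1],[0,0,0]],[[0,0,1],[0,0,0]],[[0,0,1],[0,0,0]],[[0,0,1],[0,0,0]],[[0,0,1],[0,0,0]],[[0,0,1],[0,0,0]],[[0,0,1],[0,0,0]],[[0,0,1],[0,0,0]]], "fingers": 85}}

```text
clock: 13.35
ee_pos: [0.48, -0.2427, 0.0833]
tool_rot: [0.268, 3.13, -0.0]
force: [0.4, 0.9, -1.3]
grip_width: 0.0851
```

{"op": "apply_moves", "data": {"increments": [[[0,0,-5],[0,0,0]],[[0,0,-20],[0,0,0]],[[0,0,-45],[0,0,0]],[[0,0,-80],[0,0,0]],[[0,0,-120],[0,0,0]],[[0,0,-150],[0,0,0]],[[0,0,-170],[0,0,0]],[[0,0,-180],[0,0,0]],[[0,0,-180],[0,0,0]],[[0,0,-180],[0,0,0]]]}}

```text
clock: 14.35
ee_pos: [0.4794, -0.2422, 0.2625]
tool_rot: [-0.268, -3.129, -0.002]
force: [-0.0, 0.1, 0.3]
grip_width: 0.0848
```

```bash
python3 - <<'E'
from h import *
show(); KW=cam('wrist'); w=cap('wrist'); s=cap('scene'); S=cam('scene')
hsv=cv2.cvtColor(w,cv2.COLOR_RGB2HSV); c0=proj(KW,(.4828,-.2427,.06)); u,v=map(int,c0)
o=cv2.inRange(hsv,(5,190,110),(22,255,255)); m=np.zeros_like(o); m[max(0,v-65):v+65,u-65:u+65]=o[max(0,v-65):v+65,u-65:u+65]
c,_=cv2.findContours(m,0,1); c=cv2.convexHull(max(c,key=cv2.contourArea))
for z in(.059,.067):
    Q=np.array([ray(KW,p[0],z)[:2]*1000 for p in c],np.float32); print(z,cv2.fitEllipse(Q))
z=lambda im,u,v,h=60:cv2.resize(im[v-h:v+h,u-h:u+h,::-1],(390,390),interpolation=cv2.INTER_CUBIC)
cv2.imwrite('pics/c5.png',np.hstack([z(w,u,max(v,75),75),z(s,218,120,40)]))
E
```

```text
t 14.35 p [ 0.4794 -0.2422  0.2625] phi 170.2 tilt 0.1 F [-0.   0.1  0.3] w 0.0848 q6 -2.076
0.059 ((482.3531494140625, -241.51202392578125), (117.70655059814453, 118.78816223144531), 92.739990234375)
0.067 ((480.4789123535156, -241.18264770507812), (114.98976135253906, 116.04637908935547), 92.74031066894531)
```

View pics/c5.png

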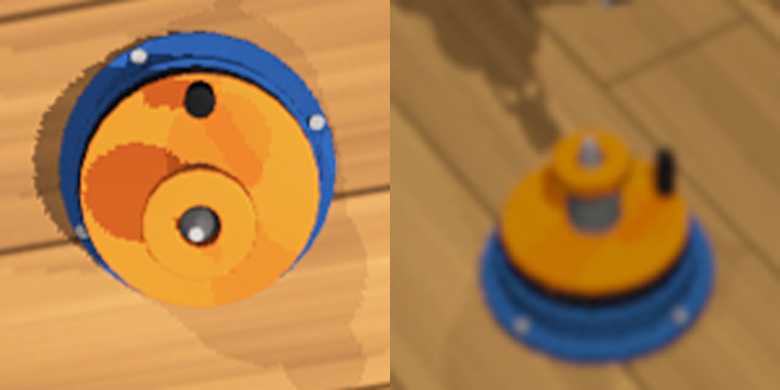

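The reel sits level on the turntable with the spindle tip showing through the bore. Its flange is 118 mm across at the home height, against 119 mm measured the same way on the bench. I'll hand it in.

```bash
python3 -c "
from h import *
show();print(r.sign_off())"
```

```text
t 14.45 p [ 0.4792 -0.2421  0.2618] phi 170.19 tilt 0.19 F [-0.1  0.4 -0.2] w 0.085 q6 -2.076
the job is handed in; nothing more can be done
None
```

The smallest orange reel is on the winder's spindle and appears fully home. I handed the job in at 14.5 s; no verdict was reported.

**What I did:** I gripped the reel by its rim and turned it about 41° in the air to match the bar angle of 170°. I then lowered it slowly down the spindle, released it and lifted clear. The slot dropped straight over the bar, so I did not have to turn it on the spindle.

**Last checks:**
- **Height:** contact came at tool height 0.0847 m. That puts the underside at the 45 mm turntable top, with no contact at the bar's height on the way down.
- **Position and level:** the wrist camera put the flange centre at (0.4824, −0.2415), about 1.3 mm from the measured winder axis. The pictures show the reel level with the spindle through the bore. I did not measure its tilt.
- **Clearance:** the gripper is open and about 18 cm above the release height. I never went near the tin, propeller or carton, but I did not measure their positions again at the end.

**Disagreements:** the top camera's first fix on the reel was about 4–5 mm off the wrist camera's. I used the wrist camera, and no side force showed on the way down.

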